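Brighten the mirror lamp with its stick remote

ROBOT

A 6-joint arm with a two-finger parallel gripper is mounted at the origin on the work surface. World frame = base frame: x ahead of the robot, y to its left, z up, the work surface at z = 0. Lengths are in mm, angles in rad, forces in N, time in s.
With the tool pointing down it reaches from about 300 to 775 mm from the base axis. Payload 14.6 kg.
Tool frame: the origin (TCP) lies at the very end of the fingers, on their centre line; the grasp point (between the pads) lies 19 mm behind it; z points along the fingers, y is the line along which they close (so a half turn about z gives the same grasp; the last joint's range is limited). The gripper opens to 85 mm and grips with 20 to 120 N. Pads are 22 mm wide; open, the fingers measure 114 mm over their backs; the gripper's body (76 mm by 85 mm) begins 54 mm behind the grasp point. The pads swing forward as they close: fully open they stand 13 mm farther back than shut.
Start: joints at [-1.323, 0.3, 1.521, -0, 1.321, -0.067], TCP at [170.287, -522.964, 231.281] pointing down, gripper open.
Joint ranges: [-3.03, 3.03], [-0.79, 2.21], [0.23, 2.52], [-1.04, 4.18], [0, 3.07], [-2.55, 2.55]. Speed limits (rad/s): [2.22, 2.22, 2.57, 3.14, 3.14, 3.14].

INTERFACE

Orientations are given as a rotation vector (axis times angle).
In Python, from cell import bot, get_image gives the robot as it stands (bot), with the cameras as plain functions.
- The arm moves only by the shell command python3 shift.py 'ROWS' [OPENING] [FORCE]. ROWS is a JSON list of rows, 1 to 8 of them, each of 4 numbers: dx, dy, dz in mm, then a turn about the tool's z in rad; each row is the pose to reach, as a shift and turn from the pose commanded when the command began, along the tool's axes at that moment; what a row does not reach only later rows make up. A row lasts 1/12 s, in which the tool goes at most 41.7 mm and 0.125 rad, less where a joint would pass 70% of its speed; a pose out of reach is approached as far as the arm can. OPENING is the finger opening in mm, set as the command begins (- or left out keeps the last). The fingers move at their own pace and stop on an object; FORCE is the grip in N (left out, the last holds). Time passes only in rows, so rows that do not move let the fingers close. It prints the time, the measured TCP pose, the force, the opening and the grip force at its end.
- bot.get_obs(): the state, without advancing time (a new reading comes with each control period).
- get_image(name): name is "scene" or "top" or "wrist"; returns a dict with "image" (480x640x3 uint8, red, green, blue), "depth" (480x640 float32, mm along the optical axis (not along the pixel's ray), 0 where there is no reading), "K" (3x3 intrinsics, pixels), "pose" (4x4, takes a point from camera to world coordinates). Camera axes: x right, y down, z forward; pixel columns grow to the right and rows downward; lengths in mm; the calibration is good to about 2 mm. A picture is of the moment at which its call begins.
- bot.finish_job(): hands the job in; it is judged then, once.
The state is a dict: "t": time; "joint_pos": joint angles; "joint_velocities": joint speeds; "joint_torque": joint torques, N m; "position": TCP position; "tcp_rot": TCP orientation; "wrist_force": force on the tool from outside, world axes, zero at the start; "torque": the same for the moment, N m; "finger_gap": finger opening in mm; "grasp_force": force on a finger pad.
Only numpy, scipy, OpenCV 4.12 (cv2) and the standard library are available. Lean on these libraries where they do the work, as an engineer would, in place of code of your own. Each camera call takes 0.05 s, during which the arm holds its last target. There are 200 camera calls.

TASK

Turn up the mirror's lamp with the round black remote: tilt its yellow-balled stick well over, straight towards the yellow mark on the remote's rim, hold it there for two seconds, then let go so that it springs back upright. Do not push that stick well over to any other side, leave the blue-balled stick of the radio alone, and do not knock or shift the round mirror.

Things in the scene. Friction and masses are not known exactly. Their poses are not given: they have to be found in the camera images.
- lamp_remote: round black remote, 104 mm across, 28 mm high, stuck down so it cannot move; origin at the centre of its underside, z up. A yellow mark (18 x 20 mm) lies on its top near the rim, 39 mm from the centre on its own +x side: tilt the stick towards +x. It may be turned any way round. The stick stands in its centre, pivots 25 mm above the shelf, tilts to any side up to about 26 degrees
- lamp_knob (a point): centre of the yellow ball (26 mm across) on top of the remote's stick, a steel rod 10 mm thick. At rest 85 mm above the shelf, straight above the remote's origin; 60 mm from the pivot, so a 20 degree tilt moves it about 20 mm sideways. Light springs (0.4 Nm per rad: 2.5 N at the ball for 21 degrees) bring it back upright
- radio_knob (a point): centre of the blue ball (26 mm across, 85 mm above the shelf) on the like stick of the radio, a square light grey box 100 x 100 x 28 mm, also stuck down; not to be moved
- mirror: round mirror 156 mm across with glass on both sides, in a steel frame on a stand with a round foot 120 mm across, 243 mm high in all, about 0.7 kg, standing loose; origin at the centre of the foot's underside, z up, the glass faces its own -x and +x; not to be moved

How it is judged:
By the outcome, as a careful person would: the job done as asked, in the order asked, and still so for the second after the job is handed in, with the robot touching nothing.
It also fails if it takes over 32 s, if anything falls off the work surface, if the arm or the gripper's body presses on something with over 40 N, if the wrist force passes 120 N, or if a joint passes its speed limit or range.

## Working session

There is one attempt and no reset: what is moved stays moved. The work goes in short steps, Python scripts to look and compute and a shell command to move; the robot and the scene stay as the last step left them, time stands still between calls to the robot, and variables do not carry over. Pictures are saved under pics/ and viewed, at most 10 in all, crops included, and the job is handed in when it is done.

```bash
mkdir -p pics; ls
python3 - <<'E'
from cell import bot, get_image
import cv2,numpy as np
for n in ["scene","top"]:
    d=get_image(n); np.savez(f"pics/{n}.npz",**d); cv2.imwrite(f"pics/{n}.png",d["image"][:,:,::-1])
o=bot.get_obs(); print(o["t"],o["position"],o["tcp_rot"],o["finger_gap"])
E
```

```text
cell.py
pics
shift.py
0.1 [ 170.20537253 -522.77327115  230.77249527] [-3.10174851e+00 -4.92173160e-01  1.65651480e-04] 85.00706973001257
```

View pics/top.png

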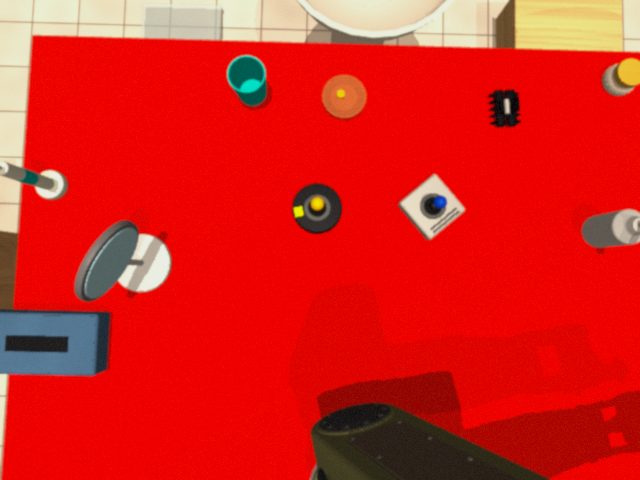

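View pics/scene.png

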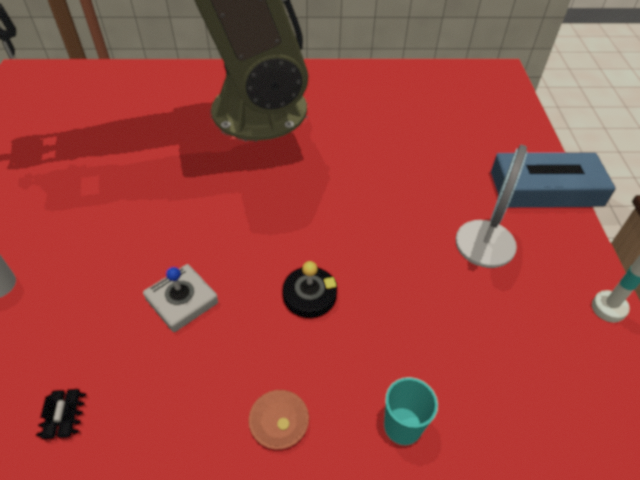

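The top view shows the remote at about (317,208), its yellow mark at (298,212) to the image's left, the radio knob at (440,203) and the mirror at about (125,262). I'll turn these into positions next.

```bash
cat > h.py <<'E'
import numpy as np,cv2
def cloud(d):
    K,T,z=d["K"],d["pose"],d["depth"]
    v,u=np.mgrid[:480,:640]
    p=np.stack([(u-K[0,2])/K[0,0]*z,(v-K[1,2])/K[1,1]*z,z],-1)
    return p@T[:3,:3].T+T[:3,3]
def masks(d,P):
    h=cv2.cvtColor(d["image"],cv2.COLOR_RGB2HSV).astype(int); ok=d["depth"]>0
    H,S,V=h[...,0],h[...,1],h[...,2]; Z=P[...,2]
    return dict(yellow=ok&(H>18)&(H<36)&(S>120)&(V>100),blue=ok&(H>108)&(H<130)&(S>150),
      black=ok&(V<60)&(Z>15)&(Z<40),grey=ok&(S<60)&(V>120)&(Z>15)&(Z<40))
E
python3 - <<'E'
import numpy as np,cv2
from h import *
for n in ["top","scene"]:
    d=np.load(f"pics/{n}.npz"); P=cloud(d)
    print(n,"cam",d["pose"][:3,3].round())
    for k,m in masks(d,P).items():
        c,l,s,ce=cv2.connectedComponentsWithStats(m.astype(np.uint8))
        for i in range(1,c):
            if s[i,4]>25:
                q=P[l==i]; print(k,ce[i].round(),s[i,4],"med",np.median(q,0).round(1),"lo",q.min(0).round(),"hi",q.max(0).round())
    # mirror
    Z=P[...,2]
    if n=="top":
        q=P[220:300,75:175].reshape(-1,3); q=q[(q[:,2]>6)&(q[:,2]<300)]; print("mirror",q.min(0).round(),q.max(0).round())
E
```

```text
top cam [448. 125. 991.]
yellow [569.  20.] 2597 med [1326.9 -704.5 -516. ] lo [1207. -880. -527.] hi [1388. -518. -506.]
yellow [628.  72.] 541 med [ 878.6 -513.3   48.4] lo [ 852. -537.   38.] hi [ 908. -488.   54.]
yellow [340.  93.] 58 med [831.6  80.7  10.9] lo [823.  72.   5.] hi [840.  87.  14.]
yellow [317. 203.] 161 med [582.5 124.2  91.6] lo [572. 110.  26.] hi [607. 138.  99.]
yellow [298. 211.] 116 med [574.4 162.4  28.4] lo [562. 152.  22.] hi [588. 173.  33.]
blue [439. 202.] 126 med [ 590.7 -110.9   92.6] lo [ 581. -128.   34.] hi [ 603. -100.   98.]
black [499. 108.] 248 med [ 803.2 -254.6   17.1] lo [ 771. -270.   15.] hi [ 844. -244.   40.]
black [512. 107.] 232 med [ 806.7 -281.9   20.4] lo [ 773. -293.   15.] hi [ 845. -270.   39.]
black [319. 208.] 1036 med [583.5 118.3  26.2] lo [533.  76.  21.] hi [631. 171.  31.]
black [431. 207.] 123 med [ 585.3 -106.2   33.8] lo [ 575. -130.   27.] hi [610. -97.  40.]
black [317. 211.] 81 med [573.2 123.5  32.9] lo [567. 107.  27.] hi [587. 140.  39.]
black [103. 341.] 298 med [302.1 545.8  27.7] lo [246. 544.  15.] hi [359.
[... 1075 characters left out ...]
d [553.4 148.9  27.6] lo [540. 137.  25.] hi [565. 163.  32.]
black [310. 288.] 166 med [592.3 126.6  34.4] lo [568. 108.  27.] hi [602. 144.  40.]
black [180. 293.] 166 med [ 600.8 -106.4   34.3] lo [ 575. -131.   27.] hi [611. -95.  40.]
black [ 50. 414.] 506 med [ 818.5 -281.5   18.8] lo [ 775. -293.   15.] hi [ 850. -269.   40.]
black [ 68. 413.] 528 med [ 815.5 -254.7   17.2] lo [ 773. -270.   15.] hi [ 849. -244.   40.]
grey [180. 298.] 1672 med [ 605.  -106.8   27.1] lo [ 528. -177.   21.] hi [660. -47.  32.]
grey [610. 306.] 549 med [630.7 672.9  20.3] lo [591. 651.  15.] hi [651. 709.  40.]
grey [ 58. 410.] 110 med [ 810.1 -269.6   23.4] lo [ 795. -275.   20.] hi [ 824. -264.   28.]
```

```bash
cat > go.py <<'E'
import sys,numpy as np
from scipy.spatial.transform import Rotation as R
from cell import bot, get_image
C=np.array([585,124.4]); a=np.radians(105.5); u=np.array([np.cos(a),np.sin(a)])
along,z=float(sys.argv[1]),float(sys.argv[2])   # mm along tilt direction from centre, TCP height
o=bot.get_obs(); r=R.from_rotvec(o["tcp_rot"])
w=np.r_[C+u*along,z]-o["position"]; x=r.apply([1,0,0])
turn=-(a-np.arctan2(x[1],x[0])); turn=(turn+np.pi)%(2*np.pi)-np.pi
print("t",round(o["t"],2),"pos",o["position"].round(1),"shift",r.inv().apply(w).round(1),"turn",turn.round(3),"toolz",r.apply([0,0,1]).round(3),"F",o["wrist_force"].round(1),"gap",o["finger_gap"].round(1),"q",o["joint_pos"].round(2))
E
python3 - <<'E'
import numpy as np,cv2
from scipy.optimize import least_squares
from h import *
for n in ["top","scene"]:
    d=np.load(f"pics/{n}.npz"); P=cloud(d); m=masks(d,P)
    near=lambda M,c,r:P[M&(np.hypot(P[...,0]-c[0],P[...,1]-c[1])<r)]
    q=near(P[...,2]>75,(585,124),30)
    f=least_squares(lambda s:np.linalg.norm(q-s,axis=1)-13,[585,124,85],loss="soft_l1"); print(n,"ball",f.x.round(1))
    q=near((P[...,2]>22)&(P[...,2]<33),(585,124),60)
    (c,r)=cv2.minEnclosingCircle(q[:,:2].astype(np.float32)); print("rim",np.round(c,1),round(r,1))
    k=near(m["yellow"]&(P[...,2]<33)&(P[...,2]>24),(574,162),20); print("mark",k.mean(0).round(1))
E
python3 go.py 0 190
```

```text
top ball [584.  124.8  83.3]
rim [583.9 124.8] 51.8
mark [574.6 162.6  28.3]
scene ball [583.4 124.9  84.5]
rim [584.9 125.5] 52.8
mark [573.7 163.2  29.4]Traceback (most recent call last):
  File "go.py", line 9, in <module>
    print("t",round(o["t"],2),"pos",o["position"].round(1),"shift",r.inv().apply(w).round(1),"turn",turn.round(3),"toolz",r.apply([0,0,1]).round(3),"F",o["wrist_force"].round(1),"gap",o["finger_gap"].round(1),"q",o["joint_pos"].round(2))
                                                                                                                                                                                        ^^^^^^^^^^^^^^^^^^^^^
AttributeError: 'float' object has no attribute 'round'
```

Both cameras agree. The centre is (584, 124.9), the ball is about 84 mm high, the rim radius is 52 mm and the mark is 39.2 mm out at 104.5°, all as specified.

```bash
sed -i 's/585,124.4/584,124.9/; s/105.5/104.5/; s/o\["finger_gap"\].round(1)/round(float(o["finger_gap"]),1)/; s/turn.round(3)/round(float(turn),3)/' go.py; python3 go.py 0 190
```

```text
t 0.1 pos [ 170.2 -522.8  230.8] shift [ 594.  -487.7   41.3] turn -1.509 toolz [-0.     0.001 -1.   ] F [-0.6  0.1 -0.2] gap 85.0 q [-1.32  0.3   1.52 -0.    1.32 -0.07]
```

```bash
python3 shift.py '[[30,-25,0,-0.08],[60,-50,0,-0.16],[90,-75,0,-0.24],[120,-100,0,-0.32],[150,-125,0,-0.4],[180,-150,0,-0.48],[210,-175,0,-0.56],[240,-200,0,-0.64]]' 85 20; python3 go.py 0 190
```

```text
t: 0.77
position: [337.0, -256.7, 231.2]
tcp_rot: [-2.788, -1.449, 0.0]
wrist_force: [0.4, -0.8, 0.6]
finger_gap: 84.9
grasp_force: 0.0
t 0.77 pos [ 337.  -256.7  231.2] shift [454.2 -17.2  41.2] turn -0.865 toolz [-0.  0. -1.] F [ 0.4 -0.8  0.6] gap 84.9 q [-0.74  0.01  1.85 -0.    1.28 -0.13]
```

```bash
python3 shift.py '[[40,-1,0,-0.08],[80,-3,0,-0.16],[120,-4,0,-0.24],[160,-6,0,-0.32],[200,-7,0,-0.4],[240,-9,0,-0.48],[280,-10,0,-0.56],[320,-12,0,-0.64]]'; python3 go.py 0 190
```

```text
t: 1.43
position: [512.3, 11.6, 231.1]
tcp_rot: [-2.19, -2.252, 0.0]
wrist_force: [-0.1, -0.7, 0.5]
finger_gap: 85.1
grasp_force: 0.0
t 1.43 pos [512.3  11.6 231.1] shift [111.2  74.9  41. ] turn -0.225 toolz [-0. -0. -1.] F [-0.1 -0.7  0.5] gap 85.1 q [-0.05  0.22  1.63 -0.    1.3  -0.08]
```

```bash
python3 shift.py '[[28,20,0,-0.06],[56,38,0,-0.12],[84,56,0,-0.18],[111,75,0,-0.225],[111,75,20,-0.225],[111,75,41,-0.225],[111,75,41,-0.225],[111,75,41,-0.225]]'; python3 go.py 0 62
```

```text
t: 2.1
position: [583.5, 122.3, 189.6]
tcp_rot: [-1.927, -2.479, 0.003]
wrist_force: [-0.4, -0.4, 0.6]
finger_gap: 85.0
grasp_force: 0.0
t 2.1 pos [583.5 122.3 189.6] shift [  2.4   1.4 127.6] turn -0.004 toolz [-0.002 -0.    -1.   ] F [-0.4 -0.4  0.6] gap 85.0 q [ 0.15  0.44  1.43 -0.    1.27 -0.1 ]
```

```bash
python3 shift.py '[[2,1,30,0],[2,1,60,0],[2,1,85,0],[2,1,105,0],[2,1,120,0],[2,1,127,0],[2,1,127,0],[2,1,127,0]]'; python3 go.py 0 63
python3 - <<'E'
from cell import bot, get_image
import cv2
d=get_image("wrist"); cv2.imwrite("pics/w1.png",d["image"][:,:,::-1])
d=get_image("scene"); cv2.imwrite("pics/s1.png",cv2.resize(d["image"][180:360,200:440,::-1],None,fx=3,fy=3))
E
```

```text
t: 2.77
position: [585.1, 124.5, 64.7]
tcp_rot: [1.928, 2.479, 0.002]
wrist_force: [-0.3, 0.7, -0.4]
finger_gap: 85.0
grasp_force: 0.0
t 2.77 pos [585.1 124.5  64.7] shift [ 0.7 -1.   1.7] turn -0.004 toolz [ 0.002  0.    -1.   ] F [-0.3  0.7 -0.4] gap 85.0 q [ 0.15  0.58  1.53  0.    1.03 -0.1 ]
```

View pics/w1.png

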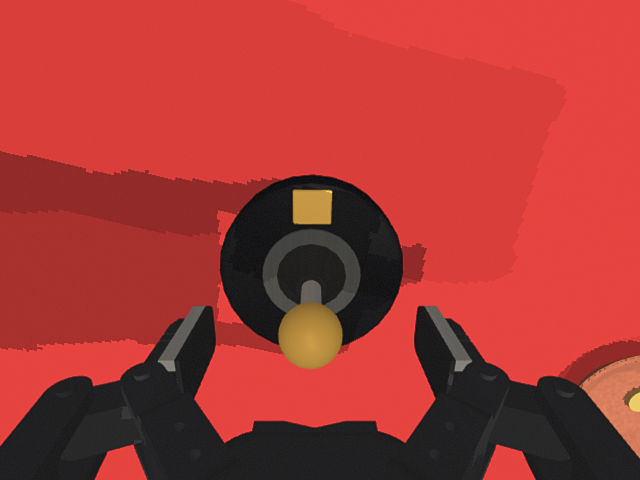

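View pics/s1.png

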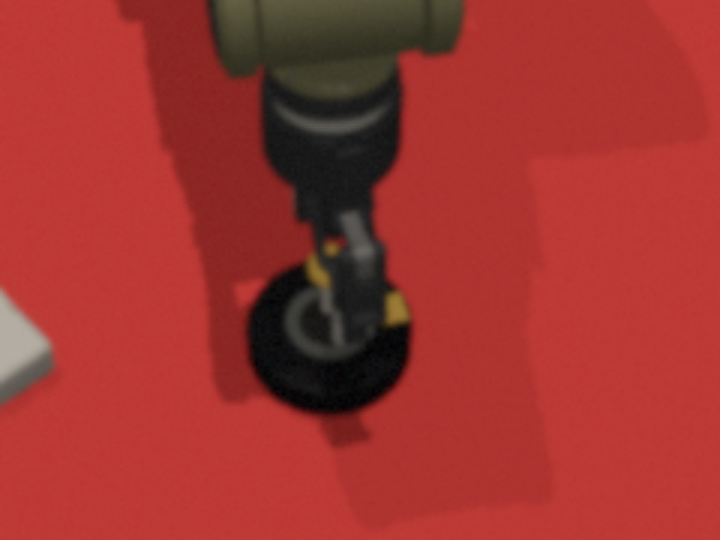

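The wrist view shows the ball at (311,336), midway between the pads (about 200 and 430). The mark at (312,207) is straight along tool +x. Next I close the fingers at light force.

```bash
python3 shift.py '[[0,-1,1,0],[0,-1,1,0],[0,-1,1,0],[0,-1,1,0],[0,-1,1,0],[0,-1,1,0]]' 20 20; python3 go.py 0 63
```

```text
t: 3.37
position: [583.6, 124.4, 62.5]
tcp_rot: [1.928, 2.48, 0.0]
wrist_force: [-0.4, 0.1, 1.4]
finger_gap: 24.7
grasp_force: 19.5
t 3.37 pos [583.6 124.4  62.5] shift [ 0.4  0.5 -0.5] turn -0.004 toolz [ 0.  0. -1.] F [-0.4  0.1  1.4] gap 24.7 q [ 0.15  0.59  1.53 -0.    1.02 -0.1 ]
```

```bash
python3 shift.py '[[4,0,0,0],[8,0,0.5,0],[12,0,1.2,0],[16,0,2.2,0],[20,0,3.4,0],[22.5,0,4.4,0],[22.5,0,4.4,0],[22.5,0,4.4,0]]'; python3 go.py 0 63
python3 - <<'E'
from cell import bot, get_image
import cv2,numpy as np
from h import *
d=get_image("wrist"); cv2.imwrite("pics/w2.png",d["image"][:,:,::-1])
d=get_image("scene"); cv2.imwrite("pics/s2.png",cv2.resize(d["image"][180:360,200:440,::-1],None,fx=3,fy=3))
E
```

```text
t: 4.03
position: [578.0, 146.3, 57.9]
tcp_rot: [1.928, 2.48, 0.0]
wrist_force: [-0.1, -1.5, 2.8]
finger_gap: 24.9
grasp_force: 20.0
t 4.03 pos [578.  146.3  57.9] shift [-22.2   0.6  -5.1] turn -0.004 toolz [ 0.  0. -1.] F [-0.1 -1.5  2.8] gap 24.9 q [ 0.19  0.59  1.54 -0.    1.02 -0.06]
```

View pics/w2.png

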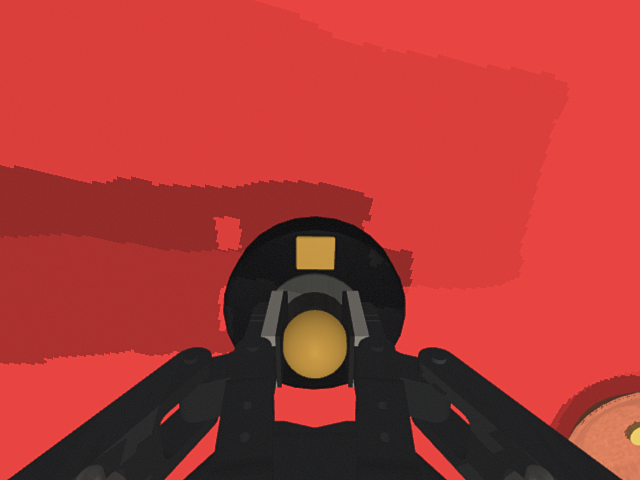

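The wrist view shows the ball at (315,344), held between the pads, with the stick leaning towards the mark at (316,253). I'll measure the actual tilt.

```bash
cat > ball.py <<'E'
from cell import bot, get_image
import numpy as np
from scipy.optimize import least_squares
from h import *
d=get_image("wrist"); P=cloud(d); m=masks(d,P)["yellow"]&(P[...,2]>60)&(P[...,2]<110)
q=P[m]; q=q[np.hypot(q[:,0]-582,q[:,1]-130)<40]
f=least_squares(lambda s:np.linalg.norm(q-s,axis=1)-13,[580,135,82],loss="soft_l1"); v=f.x-[584,124.9,25]
print(len(q),"ball",f.x.round(1),"tilt",np.degrees(np.arctan2(np.hypot(*v[:2]),v[2])).round(1),"az",np.degrees(np.arctan2(v[1],v[0])).round(1),"len",np.linalg.norm(v).round(1))
E
python3 ball.py; python3 go.py 0 63
```

```text
3448 ball [578.9 144.9  82.1] tilt 19.9 az 104.2 len 60.8
t 4.18 pos [578. 146.  58.] shift [-22.    0.6  -5. ] turn -0.004 toolz [ 0.  0. -1.] F [ 1.1 -2.5  4.5] gap 24.8 q [ 0.19  0.59  1.54  0.    1.02 -0.06]
```

```bash
Z='[[2,0,0.8,0],[2,0,0.8,0],[2,0,0.8,0],[2,0,0.8,0],[2,0,0.8,0],[2,0,0.8,0],[2,0,0.8,0],[2,0,0.8,0]]'
python3 shift.py '[[2,0,0.8,0],[2,0,0.8,0],[2,0,0.8,0],[2,0,0.8,0],[2,0,0.8,0],[2,0,0.8,0],[2,0,0.8,0],[2,0,0.8,0]]'; python3 ball.py
```

```text
t: 4.85
position: [577.5, 148.1, 57.1]
tcp_rot: [1.928, 2.48, 0.0]
wrist_force: [1.0, -1.3, 5.0]
finger_gap: 24.3
grasp_force: 20.0
3446 ball [578.5 146.8  81.4] tilt 21.9 az 104.2 len 60.8
```

The stick is at 21.9°, azimuth 104° (target 104.5°). Now I hold for over 2 s.

```bash
python3 shift.py '[[0,0,0,0],[0,0,0,0],[0,0,0,0],[0,0,0,0],[0,0,0,0],[0,0,0,0],[0,0,0,0],[0,0,0,0]]' >/dev/null
python3 shift.py '[[0,0,0,0],[0,0,0,0],[0,0,0,0],[0,0,0,0],[0,0,0,0],[0,0,0,0],[0,0,0,0],[0,0,0,0]]' >/dev/null
python3 shift.py '[[0,0,0,0],[0,0,0,0],[0,0,0,0],[0,0,0,0],[0,0,0,0],[0,0,0,0],[0,0,0,0],[0,0,0,0]]'; python3 ball.py
```

```text
t: 6.9
position: [577.5, 148.1, 57.1]
tcp_rot: [1.928, 2.48, 0.0]
wrist_force: [1.4, -1.7, 5.6]
finger_gap: 24.5
grasp_force: 20.1
3447 ball [578.4 146.8  81.4] tilt 21.9 az 104.3 len 60.8
```

```bash
python3 shift.py '[[0,0,0,0],[0,0,0,0],[0,0,0,0],[0,0,0,0],[0,0,0,0],[0,0,0,0],[0,0,0,0],[0,0,0,0]]' 85; python3 ball.py; python3 go.py 20 200
```

```text
t: 7.62
position: [577.4, 148.1, 57.1]
tcp_rot: [-1.928, -2.48, 0.0]
wrist_force: [-0.7, 0.2, 0.1]
finger_gap: 84.8
grasp_force: 0.0
3175 ball [583.8 124.7  85.9] tilt 0.3 az -124.6 len 60.9
t 7.67 pos [577.4 148.1  57.1] shift [  -4.1    0.6 -142.9] turn -0.004 toolz [-0.  0. -1.] F [-0.7 -0.7 -0.1] gap 85.3 q [ 0.19  0.59  1.54  0.    1.01 -0.06]
```

The stick sprang back upright. Now I retreat straight up.

```bash
python3 shift.py '[[0,0,-10,0],[0,0,-30,0],[0,0,-60,0],[0,0,-90,0],[0,0,-120,0],[0,0,-140,0],[0,0,-140,0],[0,0,-140,0]]'
python3 - <<'E'
from cell import bot, get_image
import cv2
d=get_image("scene"); cv2.imwrite("pics/s3.png",d["image"][:,:,::-1])
E
```

```text
t: 8.33
position: [577.7, 148.2, 198.7]
tcp_rot: [1.927, 2.479, 0.003]
wrist_force: [-0.1, 0.8, -0.6]
finger_gap: 84.9
grasp_force: 0.0
```

View pics/s3.png

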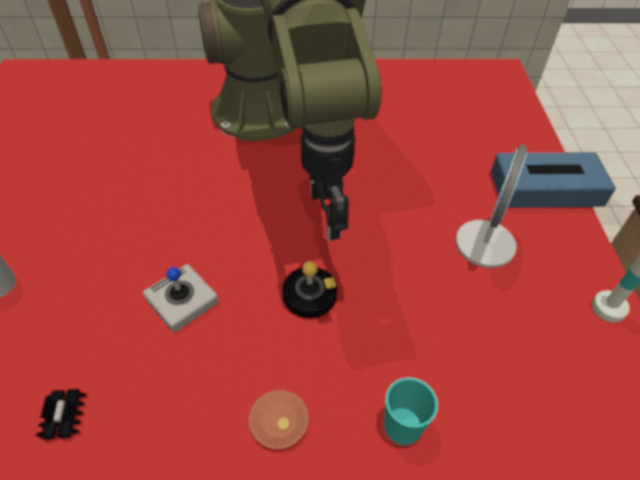

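The yellow ball is upright at (310,269). The blue knob at (173,274) and the mirror foot at (486,243) have not moved, and the gripper is clear. I'm handing the job in.

```bash
python3 -c "from cell import bot, get_image; print(bot.finish_job())"
```

```text
the job is handed in; nothing more can be done
None
```

The job is handed in: I tilted the lamp stick about 22° straight towards the yellow mark, held it there for just over 2 s and let go; it sprang back upright, and neither the radio stick nor the mirror was touched.

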